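Sort heating blocks by feel, load the dry bath, fit the thermometer and start

ROBOT

A 7-joint arm with a two-finger parallel gripper is mounted at the origin on the work surface. World frame = base frame: x ahead of the robot, y to its left, z up, the work surface at z = 0. Lengths are in m, angles in degrees, forces in N, time in s.
With the tool pointing down it reaches from about 0.425 to 0.975 m from the base axis. Payload 16.7 kg.
Tool frame: the origin (TCP) lies at the very end of the fingers, on their centre line; the grasp point (between the pads) lies 19 mm behind it (ctrl.hold_point_z is the distance from the TCP to the grasp point, in m); z points along the fingers, y is the direction in which the jaws open and shut (so a half turn about z gives the same grasp; the last joint's range is limited). The gripper opens to 85 mm and grips with 20 to 120 N. Pads are 22 mm wide; open, the fingers measure 114 mm over their backs; the gripper's body (76 mm by 85 mm) begins 54 mm behind the grasp point. The pads swing forward as they close: fully open they stand 13 mm farther back than shut.
Start: joints at [-78.237, 24.414, 4.234, 92.017, -1.954, 63.644, -3.845], TCP at [0.234, 0.633, 0.231] pointing down, gripper open.
Joint ranges: [-163.25, 163.25], [-28.42, 122.38], [-70.27, 78.77], [12.13, 141.07], [-58.53, 238.53], [9.26, 117.41], [-156.51, 156.51]. Speed limits (degrees/s): [108.29, 108.29, 136.94, 136.94, 172.46, 172.46, 172.46].

INTERFACE

Orientations are given as [roll, pitch, yaw] about the fixed x, y, z axes, in that order (R = Rz(yaw) Ry(pitch) Rx(roll)).
In Python, from bench import telemetry, cams, ctrl gives the robot as it stands. The module is installed in compiled form; this text tells all that it offers.
- The arm moves only by the tool step_arm, never from a script. Its argument "rows" is text: rows parted by semicolons, each of 7 numbers parted by spaces: the finger opening in mm, from 0 to 85.4, then the shift along the tool's x, y, z in mm, then the turn, a rotation vector about the tool's x, y, z in rad. In form: jaw tx ty tz ax ay az; .... A call has 1 to 12 rows; each row shifts and turns the commanded pose from where the row before left it, along the tool's axes as they then stand; what a row does not reach is not made up. A row lasts 1/10 s, in which the tool goes at most 50 mm and 8.59 degrees, less where a joint would pass 70% of its speed; a pose out of reach is approached as far as the arm can. A call is refused whole if a number of a shift passes 50 or a number of a turn 0.15, either way. A call with a gripper value outside its range is refused whole. The fingers move at their own pace and stop on an object; "force" is the grip in N (left out, the last holds). Time passes only in rows, so rows that do not move let the fingers close. It gives the time, the measured TCP pose, the force and the opening at its end, in the units of the state.
- telemetry.get_state(): the state, without advancing time (a new reading comes with each control period).
- cams.grab_frame(name): name is "scene" or "top" or "wrist"; returns a dict with "img" (400x640x3 uint8, red, green, blue), "range_z" (400x640 float32, m along the optical axis (not along the pixel's ray), 0 where there is no reading), "fx", "fy", "cx", "cy" (pixels), "k1" (the pictures are not rectified: a ray, as slopes to the right and down, at radius r is drawn at 1 + k1 r^2 times it, then the intrinsics apply), "rvec" (rotation vector, rad) and "tvec" (3), from world to camera coordinates, as OpenCV has them; the wrist camera has in their place "tool_from_camera" (4x4, takes a point from camera to tool coordinates, whose origin is the TCP and whose axes are the flange's). Camera axes: x right, y down, z forward; pixel columns grow to the right and rows downward; lengths in m; the calibration is good to about 2 mm. A picture is of the moment at which its call begins: read the wrist's pose just before it.
- ctrl.finish_job(): hands the job in, once; it reports no verdict.
The state is a dict: "t": time; "q": joint angles; "joint_vel": joint speeds; "joint_efforts": joint torques, N m; "tcp_pos": TCP position; "tool_rot": TCP orientation; "contact_force": force on the tool from outside, world axes, zero at the start; "wrist_torque": the same for the moment, N m; "finger_gap": opening from 0.0 (shut) to 1.0 (fully open).
Only numpy, scipy, OpenCV 4.12 (cv2) and the standard library are available. Lean on these libraries where they do the work, as an engineer would, in place of code of your own. Each camera call takes 0.05 s, during which the arm holds its last target. There are 200 camera calls.

TASK

Slide each loose aluminium heating block across the granite slab to feel its underside: seat every block that glides fully down in a well of the dry bath, and stand every block that drags, right way up, in the steel tray for refinishing. Then lift the stem thermometer from its stand and push its stem fully home in the thermometer hole of the bath, and when all that is done press the start key on the bath fully down and let it go. Do not knock over the beaker, bottle or jar standing around.

Things in the scene. Friction and masses are not known exactly. Their poses are not given: they have to be found in the camera images.
- block_a_c (a point): aluminium heating block with eight round dark tube bores on top, 44 (own x) x 70 (own y) x 45 mm high, about 0.45 kg. The point is its centre, half-way up, z axis up. All blocks look alike; whether its underside is polished or rough can only be felt. Absent in some starts
- block_b_c (a point): aluminium heating block with eight round dark tube bores on top, 44 (own x) x 70 (own y) x 45 mm high, about 0.45 kg. The point is its centre, half-way up, z axis up. All blocks look alike; whether its underside is polished or rough can only be felt. Absent in some starts
- block_c_c (a point): aluminium heating block with eight round dark tube bores on top, 44 (own x) x 70 (own y) x 45 mm high, about 0.45 kg. The point is its centre, half-way up, z axis up. All blocks look alike; whether its underside is polished or rough can only be felt. Absent in some starts
- block_d_c (a point): aluminium heating block with eight round dark tube bores on top, 44 (own x) x 70 (own y) x 45 mm high, about 0.45 kg. The point is its centre, half-way up, z axis up. All blocks look alike; whether its underside is polished or rough can only be felt. Absent in some starts
- block_e_c (a point): aluminium heating block with eight round dark tube bores on top, 44 (own x) x 70 (own y) x 45 mm high, about 0.45 kg. The point is its centre, half-way up, z axis up. All blocks look alike; whether its underside is polished or rough can only be felt. Absent in some starts
- slab_top (a point): centre of the top face of the fixed dark granite slab, 130 (x) x 190 (y) mm, top 20 mm above the bench. On it the friction coefficient of a sliding block is about 0.1 if polished, 0.8 if rough (15 % more or less). Drag relaxes when the sliding stops: a held, pressed block then shows 0.05 to 0.08 of the load, or 0.18 to 0.20 if rough. On bench, tray and bath every block drags (0.6 to 0.8)
- tray_floor (a point): centre of the inner floor (3 mm above the bench) of the fixed open stainless tray, outside 130 (x) x 190 (y) mm, walls 3 mm thick, rim 16 mm above the bench. Room for two blocks side by side, their 70 mm sides along the tray's y
- well1 (a point): heater well 1 of 3 in a row along the bath's y: a 52 (x) x 78 (y) mm pocket, 15 mm deep, its floor 55 mm above the bench. The point is where the centre of a seated block lies (22.5 mm above the well floor, 7.5 mm above the deck); the axes are the bath's. The dry bath is a white box 170 (x) x 310 (y) mm with a grey deck 70 mm above the bench; wells are 82 mm apart. A block fits with its 44 mm side along x, either way round
- well2 (a point): heater well 2 of 3 in a row along the bath's y: a 52 (x) x 78 (y) mm pocket, 15 mm deep, its floor 55 mm above the bench. The point is where the centre of a seated block lies (22.5 mm above the well floor, 7.5 mm above the deck); the axes are the bath's. The dry bath is a white box 170 (x) x 310 (y) mm with a grey deck 70 mm above the bench; wells are 82 mm apart. A block fits with its 44 mm side along x, either way round
- well3 (a point): heater well 3 of 3 in a row along the bath's y: a 52 (x) x 78 (y) mm pocket, 15 mm deep, its floor 55 mm above the bench. The point is where the centre of a seated block lies (22.5 mm above the well floor, 7.5 mm above the deck); the axes are the bath's. The dry bath is a white box 170 (x) x 310 (y) mm with a grey deck 70 mm above the bench; wells are 82 mm apart. A block fits with its 44 mm side along x, either way round
- thermo_hole (a point): mouth of the bath's thermometer hole, on its axis at deck level (70 mm above the bench), at the +y end of the row of wells, 72 mm beyond well 3 along the bath's y and 20 mm nearer its front; 10 mm across, 60 mm deep, upright
- thermo_head (a point): stem thermometer: white round head 32 mm across and 26 mm high on a straight steel stem 7 mm across and 80 mm long below the head; 0.05 kg. This point is the centre of the head, 93 mm above the stem's tip; z up along the stem. At the start it stands in the upright 10 mm through hole of a fixed black stand, 60 x 60 x 45 mm high, its tip on the bench. Home in the bath's hole the underside of the head stands 20 mm above the deck
- thermo_tip (a point): tip of the thermometer's stem (see the head)
- start (a joint): white round start key, 26 mm across, in a grey housing on the bath's front strip near its -y end: travel 0.006 m, 0 up, 0.006 fully down (5 N); springs back up
- start_top (a point): centre of the top of the start key; press straight down
- beaker: loose glass beaker, 56 mm across, 70 mm high, stands among the blocks; origin at its underside. Leave standing
- reagent: loose amber bottle, 60 mm across, 130 mm high; origin at its underside. Leave standing
- jar: loose clear jar with white cap, 56 mm across, 65 mm high; origin at its underside. Leave standing
Things that resemble listed ones, but are neither listed nor needed, are in the scene too. What is shaped like the part that bears block_d_c but purple is not meant. Of the things that look like the part that bears thermo_head, the smaller one is meant.

How it is judged (in metres and radians):
On the way, in this order (a step that is already met when the one before it is completed fails the run):
1. every block is sorted (polished in the wells, rough in the tray) and released, and the thermometer is fully home in its hole and released ((distance between polished1 and well1 below 0.01 m or distance between polished1 and well2 below 0.01 m or distance between polished1 and well3 below 0.01 m) and (distance between polished2 and well1 below 0.01 m or distance between polished2 and well2 below 0.01 m or distance between polished2 and well3 below 0.01 m) and (distance between polished3 and well1 below 0.01 m or distance between polished3 and well2 below 0.01 m or distance between polished3 and well3 below 0.01 m) and x of rough1 in the frame of tray_floor between -0.045 and 0.045 m and y of rough1 in the frame of tray_floor between -0.073 and 0.073 m and z of rough1 in the frame of tray_floor between 0.017 and 0.028 m and x of rough2 in the frame of tray_floor between -0.045 and 0.045 m and y of rough2 in the frame of tray_floor between -0.073 and 0.073 m and z of rough2 in the frame of tray_floor between 0.017 and 0.028 m and angle between each of block_a_c, block_b_c, block_c_c, block_d_c, block_e_c's own z axis and vertical below 0.1 rad and linear speed of each of block_a, block_b, block_c, block_d, block_e below 0.03 m/s and horizontal distance between thermo_tip and thermo_hole below 0.006 m and z of thermo_tip in the frame of thermo_hole below -0.054 m and angle between thermo_head's own z axis and vertical below 0.12 rad and contact force between each of thermo, block_a, block_b, block_c, block_d, block_e and the fingers below 0.1 N), for 0.2 s.
2. the start key is pressed down (value of joint start above 0.0045 m), for 0.03 s.
At the end, for the whole second after the job is handed in: Polished blocks seated in wells (centre within 10 mm of the well's point), rough ones on the tray's floor inside its rim, all upright within 0.1 rad; thermometer tip over 54 mm down its hole, within 6 mm of the axis, upright; start key back up; all released and at rest (all of step 1 and linear speed of thermo below 0.03 m/s and value of joint start below 0.002 m); the robot touches nothing.
It fails at once if the beaker is knocked over (angle between beaker's own z axis and vertical above 0.6 rad).
It fails at once if the amber bottle is knocked over (angle between reagent's own z axis and vertical above 0.6 rad).
It fails at once if the jar is knocked over (angle between jar's own z axis and vertical above 0.6 rad).
Of block_a, block_b, block_c, block_d, block_e only 3 to 5 are there at a start; the rules pass over those that are not, and their reading is None.
At some moment in a run one of block_a, block_b, block_c, block_d, block_e may be knocked a few centimetres aside while the robot is not near it.
It also fails if it takes over 210 s, if anything falls off the work surface, if the arm or the gripper's body presses on something with over 40 N, if the wrist force passes 120 N, or if a joint passes its speed limit or range.

## Working session

There is one attempt and no reset: what is moved stays moved. The work goes in short steps, Python scripts to look and compute and a tool call to move; the robot and the scene stay as the last step left them, time stands still between calls to the robot, and variables do not carry over. Pictures are saved under pics/ and viewed, about 12 in all and at most 16, crops included, and the job is handed in when it is done.

Besides the shell and the picture viewer there is one more tool, called as name(argument=value, ...) on one line, values as JSON. step_arm: Moves the arm, as the interface text tells. Its arguments: {"type":"object","properties":{"rows":{"type":"string"},"force":{"type":"number"}},"required":["rows"]}

```bash
mkdir -p pics; cat > h.py <<'E'
import numpy as np, cv2
from bench import telemetry, cams, ctrl
from scipy.spatial.transform import Rotation as R
def save(img,n): cv2.imwrite('pics/'+n+'.png',cv2.cvtColor(img,cv2.COLOR_RGB2BGR))
def grab(name):
    s=telemetry.get_state(); f=cams.grab_frame(name)
    if name=='wrist':
        T=np.eye(4);T[:3,:3]=R.from_euler('xyz',s['tool_rot'],degrees=True).as_matrix();T[:3,3]=s['tcp_pos']
        f['W']=T@np.array(f['tool_from_camera'])
    else:
        M=np.eye(4);M[:3,:3]=cv2.Rodrigues(np.array(f['rvec'],float))[0];M[:3,3]=np.array(f['tvec']).ravel()
        f['W']=np.linalg.inv(M)
    return f
def slopes(f,uv):
    K=np.array([[f['fx'],0,f['cx']],[0,f['fy'],f['cy']],[0,0,1.]])
    return cv2.undistortPoints(np.array(uv,float).reshape(-1,1,2),K,np.array([f['k1'],0,0,0.])).reshape(-1,2)
def onplane(f,uv,z):
    s=slopes(f,uv);d=np.c_[s,np.ones(len(s))]@f['W'][:3,:3].T;o=f['W'][:3,3]
    return o+d*((z-o[2])/d[:,2])[:,None]
def cloud(f):
    v,u=np.mgrid[0:400,0:640];s=slopes(f,np.c_[u.ravel(),v.ravel()]);z=f['range_z'].ravel()
    P=np.c_[s*z[:,None],z]@f['W'][:3,:3].T+f['W'][:3,3];P[z<=0]=np.nan
    return P.reshape(400,640,3)
E
python3 - <<'E'
from h import *
print(telemetry.get_state(), ctrl.hold_point_z)
for n in ('top','scene'):
    f=grab(n);save(f['img'],n+'0');np.save(n+'0.npy',f,allow_pickle=True)
    print(n,f['W'].round(3),f['fx'],f['k1'])
E
```

```text
{'t': 0.0, 'q': array([-78.23666329,  24.44790491,   4.23176648,  92.05110459,
        -1.95267119,  63.64371369,  -3.84426324]), 'joint_vel': array([ 0.02006735,  0.00646339, -0.00967662, -0.00704991, -0.04885902,
        0.04072581,  0.05375947]), 'joint_efforts': array([ 7.11198427e-04, -9.49818134e+01,  3.76169980e+00, -4.63516688e+01,
        1.94106455e-02,  1.04372445e-02, -5.00009804e-06]), 'tcp_pos': array([0.23440105, 0.63257142, 0.23063991]), 'tool_rot': array([-1.79929704e+02,  6.23386796e-03,  1.59669550e+02]), 'contact_force': array([ 0.22300271,  0.10421859, -0.46386037]), 'wrist_torque': array([ 0.02280847, -0.00202776, -0.01248766]), 'finger_gap': 1.0021297027676677} 0.0187
top [[-0.007 -0.989  0.147  0.388]
 [-1.     0.006 -0.007  0.051]
 [ 0.006 -0.148 -0.989  1.248]
 [ 0.     0.     0.     1.   ]] 372.5320296789517 -0.08581591193591999
scene [[ 0.148  0.673 -0.725  1.569]
 [ 0.989 -0.105  0.104 -0.083]
 [-0.006 -0.733 -0.681  1.018]
 [ 0.     0.     0.     1.   ]] 499.38890808734504 0.00038229901393905695
```

View pics/top0.png

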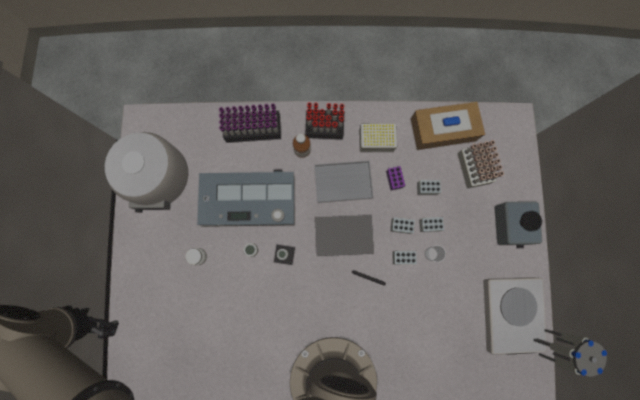

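View pics/scene0.png

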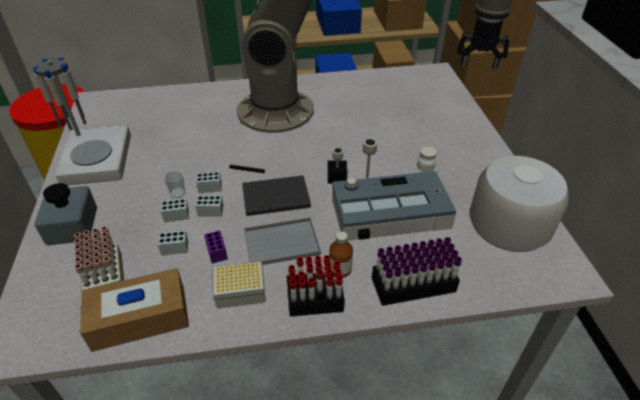

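Four blocks are visible in top at (430,187), (403,226), (432,225) and (405,257). The purple one at (396,178) is the decoy. There are two thermometer-like things: the one in the black stand at (284,254), and a taller one at (250,250).

```bash
python3 - <<'E'
from h import *
f=np.load('top0.npy',allow_pickle=True).item();P=cloud(f);img=f['img']
Z=P[...,2]
def comp(mask,minA=40,n=''):
    k,l,st,c=cv2.connectedComponentsWithStats(mask.astype(np.uint8))
    for i in range(1,k):
        if st[i,4]>minA:
            pts=P[l==i][:,:2].astype(np.float32);r=cv2.minAreaRect(pts*1000)
            print(n,c[i].round(1),st[i,4],np.median(P[l==i],0).round(4),'rect',np.round(r[0],1),np.round(r[1],1),round(r[2],1))
v,u=np.mgrid[0:400,0:640]
roi=(u>180)&(u<460)&(v>150)&(v<275)
comp(roi&(Z>.034)&(Z<.055),n='mid')
comp(roi&(Z>.06)&(Z<.085),n='deck')
comp(roi&(Z>.095),10,n='high')
comp(roi&(Z>.012)&(Z<.03),n='slab')
t=img[150:275,180:460];save(cv2.resize(t,None,fx=2.8,fy=2.8,interpolation=cv2.INTER_CUBIC),'topc')
s=np.load('scene0.npy',allow_pickle=True).item()['img'][130:260,150:460];save(cv2.convertScaleAbs(cv2.resize(s,None,fx=2.5,fy=2.5,interpolation=cv2.INTER_CUBIC),alpha=1.5),'scenec')
E
```

```text
mid [184.  173.9] 71 [0.6694 0.4912 0.0445] rect [684.1 496.6] [124.9  19.2] 3.3
mid [395.8 177.2] 289 [ 0.6591 -0.2131  0.0453] rect [ 659.1 -214.1] [70.9 44.7] 10.4
mid [429.9 186.5] 291 [ 0.6259 -0.3258  0.045 ] rect [ 627.1 -326.9] [45.8 68.3] 0.9
mid [403.  224.5] 309 [ 0.5005 -0.231   0.0454] rect [ 501.3 -231.9] [72.4 44.5] 82.9
mid [432.5 223.5] 293 [ 0.5022 -0.3288  0.0453] rect [ 503.6 -329.4] [43.8 70.4] 0.5
mid [284. 254.] 256 [0.4085 0.1526 0.0453] rect [409.2 157.4] [57.9 59.7] 81.2
mid [439.7 253.2] 47 [ 0.407  -0.3499  0.0471] rect [ 408.2 -343.5] [46.6 24. ] 7.1
mid [200.8 256.5] 49 [0.4028 0.4243 0.0402] rect [402.4 429.9] [25.6 51.9] 87.0
mid [405.2 257.3] 311 [ 0.3955 -0.2341  0.0456] rect [ 394.3 -234.5] [72.1 41.8] 89.2
deck [182.  170.2] 63 [0.6785 0.49   0.0705] rect [686.2 491.9] [91.4  9. ] 4.1
deck [243.3 199.5] 3850 [0.5707 0.2891 0.0709] rect [588.5 279.9] [168.7 307.9] 0.3
deck [437.  253.4] 84 [ 0.4054 -0.3347  0.0684] rect [ 406.5 -329.8] [54.6 55.1] 37.3
deck [193.1 256.2] 200 [0.4025 0.4439 0.0656] rect [402.1 443.8] [48.4 49.5] 47.9
high [250.8 249.3] 169 [0.4222 0.2466 0.136 ] rect [421.1 248.5] [39.  38.5] 3.9
high [282.1 253.5] 79 [0.4077 0.1566 0.1062] rect [409.2 156.7] [27.5 24.8] 0.3
slab [347.  197.9] 76 [ 0.5926 -0.0552  0.0165] rect [596.5 -44.7] [ 30.8 188.5] 10.5
slab [343.5 234.7] 2260 [ 0.4705 -0.0372  0.0206] rect [472. -38.] [130.7 190.4] 2.0
```

View pics/topc.png

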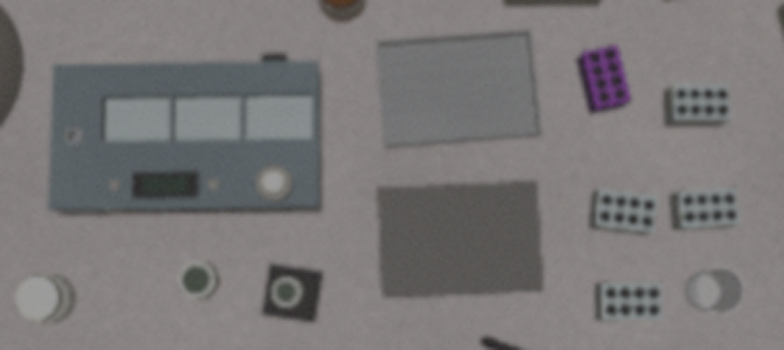

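View pics/scenec.png

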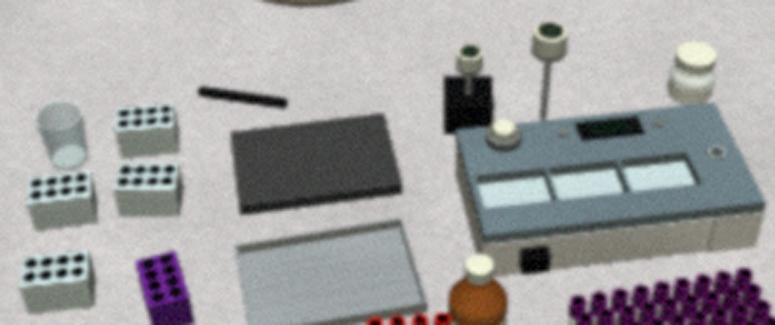

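Of the two thermometer-like things, the one in the black stand at top (284,254) / scene (337,160) is smaller: its head is about 27 mm across, 106 mm up. The one at top (250,250) is larger, with a 39 mm head at 136 mm, so it is the lookalike. The crops confirm this. Next I straighten the tool to yaw 90 and look at the bath with the wrist camera.

step_arm(rows="85 0 0 -15 0 0 0.15;85 0 0 -15 0 0 0.15;85 0 0 -15 0 0 0.15;85 0 0 -15 0 0 0.15;85 0 0 -15 0 0 0.15;85 0 0 -15 0 0 0.15;85 0 0 -15 0 0 0.15;85 0 0 -15 0 0 0.15;85 0 0 0 0 0 0.016;85 0 0 0 0 0 0")

```text
t: 1.1
tcp_pos: [0.2343, 0.6329, 0.3508]
tool_rot: [-180.0, 0.0, 90.2]
contact_force: [0.2, -0.1, -0.7]
finger_gap: 0.989
```

step_arm(rows="85 -35 29 0 0 0 0;85 -35 29 0 0 0 0;85 -35 29 0 0 0 0;85 -35 29 0 0 0 0;85 -35 29 0 0 0 0;85 -35 29 0 0 0 0;85 -35 29 0 0 0 0;85 -35 29 0 0 0 0;85 -35 29 0 0 0 0;85 -35 29 0 0 0 0;85 0 0 0 0 0 0;85 0 0 0 0 0 0")

```text
t: 2.3
tcp_pos: [0.5248, 0.2816, 0.3503]
tool_rot: [-179.9, 0.1, 90.0]
contact_force: [-1.1, 0.5, -0.5]
finger_gap: 0.993
```

```bash
python3 - <<'E'
from h import *
print(telemetry.get_state()['tcp_pos'],telemetry.get_state()['tool_rot'])
f=grab('wrist');np.save('w1.npy',f,allow_pickle=True);save(cv2.convertScaleAbs(f['img'],alpha=1.3),'w1');print(f['W'].round(3))
t=np.load('top0.npy',allow_pickle=True).item()
q=lambda L:np.array(L)/2.8+np.array([180,150])
print('tray',onplane(t,q([(378,43),(528,32),(540,135),(386,147)]),.016).round(4))
E
```

```text
[0.52482088 0.28159946 0.35034094] [-1.79945453e+02  5.84377750e-02  9.00205697e+01]
[[ 1.    -0.    -0.     0.524]
 [-0.001 -0.953 -0.302  0.36 ]
 [-0.     0.302 -0.953  0.492]
 [ 0.     0.     0.     1.   ]]
tray [[ 0.7076  0.055   0.016 ]
 [ 0.7207 -0.128   0.016 ]
 [ 0.5932 -0.1389  0.016 ]
 [ 0.5797  0.0461  0.016 ]]
```

View pics/w1.png

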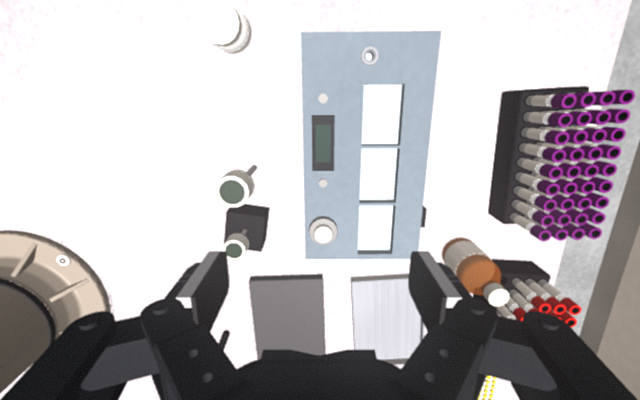

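The wrist view shows the wells at (380,115), (378,173) and (376,228), the hole at (370,56), the key at (323,230), and the stand with the small thermometer at (236,245). I work these out as positions.

```bash
python3 - <<'E'
from h import *
f=np.load('w1.npy',allow_pickle=True).item();im=f['img']
hsv=cv2.cvtColor(im,cv2.COLOR_RGB2HSV)
v,u=np.mgrid[0:400,0:640]
m=((hsv[...,0]>95)&(hsv[...,0]<115)&(hsv[...,1]>50)&(hsv[...,2]>90)&(u>295)&(u<445)&(v<262)).astype(np.uint8)
cs,h=cv2.findContours(m,cv2.RETR_CCOMP,cv2.CHAIN_APPROX_NONE)
for c,hh in zip(cs,h[0]):
    if len(c)<16: continue
    p=onplane(f,c.reshape(-1,2),.07);r=cv2.minAreaRect((p[:,:2]*1000).astype(np.float32))
    print('in' if hh[3]>=0 else 'out',c.reshape(-1,2).mean(0).round(1),np.round(r[0],1),np.round(r[1],1),round(r[2],1))
s=im[40:72,354:386];save(cv2.resize(s,None,fx=8,fy=8,interpolation=cv2.INTER_CUBIC),'hole')
P=cloud(f)
for n,(a,b,c,d),lo,hi in (('stand',(220,275,200,260),.04,.05),('head',(220,255,225,262),.1,.125),('big',(215,255,165,210),.125,.15),('slab',(245,330,270,362),.015,.025),('key',(308,340,214,246),.074,.1)):
    k=(u>=a)&(u<b)&(v>=c)&(v<d)&(P[...,2]>lo)&(P[...,2]<hi)
    r=cv2.minAreaRect((P[k][:,:2]*1000).astype(np.float32));print(n,k.sum(),np.median(P[k],0).round(4),np.round(r[0],1),np.round(r[1],1),round(r[2],1))
print('hole',onplane(f,[(370,56)],.07))
E
```

```text
Traceback (most recent call last):
TypeError: 'NoneType' object is not subscriptable
```

```bash
python3 - <<'E'
from h import *
f=np.load('w1.npy',allow_pickle=True).item();im=f['img']
hsv=cv2.cvtColor(im,cv2.COLOR_RGB2HSV)
print(im[80,330],hsv[80,330],hsv[115,380],hsv[150,345])
v,u=np.mgrid[0:400,0:640]
ref=hsv[80,330].astype(int)
m=((abs(hsv[...,0].astype(int)-ref[0])<12)&(hsv[...,1]>ref[1]*.6)&(hsv[...,2]>ref[2]*.75)&(u>295)&(u<445)&(v<262)).astype(np.uint8)
cs,h=cv2.findContours(m,cv2.RETR_CCOMP,cv2.CHAIN_APPROX_NONE)
for c,hh in zip(cs,h[0]):
    if len(c)<16: continue
    p=onplane(f,c.reshape(-1,2),.07);r=cv2.minAreaRect((p[:,:2]*1000).astype(np.float32))
    print('in' if hh[3]>=0 else 'out',c.reshape(-1,2).mean(0).round(1),np.round(r[0],1),np.round(r[1],1),round(r[2],1))
s=im[40:72,354:386];save(cv2.resize(s,None,fx=8,fy=8,interpolation=cv2.INTER_CUBIC),'hole')
P=cloud(f)
for n,(a,b,c,d),lo,hi in (('stand',(220,275,200,260),.04,.05),('head',(220,255,225,262),.1,.125),('big',(215,255,165,210),.125,.15),('slab',(245,330,270,362),.015,.025),('key',(308,340,214,246),.074,.1)):
    k=(u>=a)&(u<b)&(v>=c)&(v<d)&(P[...,2]>lo)&(P[...,2]<hi)
    if k.sum()<5: print(n,'none');continue
    r=cv2.minAreaRect((P[k][:,:2]*1000).astype(np.float32));print(n,k.sum(),np.median(P[k],0).round(4),np.round(r[0],1),np.round(r[1],1),round(r[2],1))
print('hole',onplane(f,[(370,56)],.07))
E
```

```text
[136 146 156] [105  33 156] [102  11 226] [107  32 160]
out [365.8 139.5] [588.3 279.1] [169.  308.2] 0.3
in [322.8 230.2] [531.  170.8] [48.  44.3] 90.0
in [375.8 229.4] [608.6 171. ] [54.5 78.5] 0.2
in [322.7 182.8] [530.3 243.3] [14.1 15.3] 44.3
in [378.8 175. ] [608.1 253.3] [80.2 54.6] 90.0
in [322.6 142.3] [530.1 298.4] [76.6 31.8] 89.7
in [322.8  98. ] [530.2 356.6] [14.2 14.4] 46.3
in [382.4 113.9] [607.9 334.7] [54.3 80.2] 0.2
in [369.3  55.2] [587.3 406.8] [22.8 23.4] 48.5
stand 1068 [0.4153 0.1664 0.0442] [407.8 157.5] [60.7 60.1] 80.8
head 379 [0.4091 0.1591 0.1054] [408.5 158.2] [29.4 31. ] 28.2
big 903 [0.4224 0.2524 0.1352] [421. 251.] [39.7 39.1] 1.9
slab 5256 [ 0.4705 -0.0164  0.0194] [469.3 -29.5] [129.7 173.1] 1.8
key 635 [0.5306 0.1783 0.0822] [530.6 174.6] [40.4 40.3] 36.7
hole [[0.58826635 0.40606661 0.07      ]]
```

View pics/hole.png

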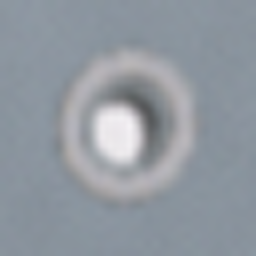

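Wells are at (0.6085,0.171), (0.608,0.253) and (0.608,0.335), the hole at (0.588,0.4066), and the key at about (0.531,0.173). Heading for block B2 (top px 403,226).

step_arm(rows="85 -46.5 -2.1 20 0 0 0;85 -46.5 -2.1 20 0 0 0;85 -46.5 -2.1 20 0 0 0;85 -46.5 -2.1 20 0 0 0;85 -46.5 -2.1 20 0 0 0;85 -46.5 -2.1 20 0 0 0;85 -46.5 -2.1 20 0 0 0;85 -46.5 -2.1 20 0 0 0;85 -46.5 -2.1 20 0 0 0;85 -46.5 -2.1 20 0 0 0;85 -46.5 -2.1 20 0 0 0.124;85 0 0 0 0 0 0")

```text
t: 3.55
tcp_pos: [0.4993, -0.2263, 0.1318]
tool_rot: [-179.8, 0.1, 82.4]
contact_force: [0.3, 0.1, 1.3]
finger_gap: 0.991
```

```bash
cat > blk.py <<'E'
from h import *
def blocks(f=None,verbose=True):
    f=f or grab('top');P=cloud(f);v,u=np.mgrid[0:400,0:640];Z=P[...,2]
    m=(Z>.036)&(Z<.053)&(P[...,0]>.3)&(P[...,0]<.75)&(P[...,1]<-.06)&(P[...,1]>-.45)
    k,l,st,c=cv2.connectedComponentsWithStats(m.astype(np.uint8))
    for i in range(1,k):
        if st[i,4]>150:
            r=cv2.minAreaRect((P[l==i][:,:2]*1000).astype(np.float32));print(c[i].round(0),st[i,4],np.round(r[0],1),np.round(r[1],1),round(r[2],1))
if __name__=='__main__':
    s=telemetry.get_state();print(s['tcp_pos'].round(4),s['tool_rot'].round(1),s['contact_force'].round(2));blocks()
E
python3 - <<'E'
from h import *
s=telemetry.get_state();print(s['tcp_pos'].round(4),s['tool_rot'].round(1))
f=grab('wrist');P=cloud(f);v,u=np.mgrid[0:400,0:640];Z=P[...,2]
m=(Z>.040)&(Z<.05)
k,l,st,c=cv2.connectedComponentsWithStats(m.astype(np.uint8))
for i in range(1,k):
    if st[i,4]>400:
        r=cv2.minAreaRect((P[l==i][:,:2]*1000).astype(np.float32));print(c[i].round(0),st[i,4],np.round(r[0],1),np.round(r[1],1),round(r[2],1))
E
```

```text
[ 0.4993 -0.2263  0.1318] [-1.798e+02  1.000e-01  8.240e+01]
[533. 159.] 5883 [ 659.5 -215.8] [71.4 44.8] 11.6
[320. 205.] 4729 [ 499.  -232.6] [70.  44.1] 82.5
[189. 222.] 4303 [ 394.1 -234.6] [69.8 45.3] 89.6
[488. 280.] 2482 [ 627.5 -322.9] [44.3 61.8] 0.4
[337. 310.] 3497 [ 501.3 -330.6] [44.  71.7] 1.6
```

step_arm(rows="85 -6.3 0.5 30 0 0 0;85 0 0 30 0 0 0;85 0 0 30 0 0 0;85 0 0 26 0 0 0;85 0 0 0 0 0 0;44 0 0 0 0 0 0;40 0 0 0 0 0 0;40 0 0 0 0 0 0;40 0 0 0 0 0 0;40 0 0 0 0 0 0;40 0 0 0 0 0 0", force=60)

```text
t: 4.7
tcp_pos: [0.5023, -0.228, 0.0196]
tool_rot: [179.9, -0.0, 82.9]
contact_force: [-0.6, 2.7, 10.9]
finger_gap: 0.506
```

step_arm(rows="40 0 0 -25 0 0 0;40 0 0 -25 0 0 0;40 0 0 -20 0 0 -0.128;40 38 -7 0 0 0 0;40 38 -7 0 0 0 0;40 38 -7 0 0 0 0;40 38 -7 0 0 0 0;40 0 0 0 0 0 0;40 0 0 20 0 0 0;40 0 0 20 0 0 0;40 0 0 0 0 0 0;40 0 0 0 0 0 0")

```text
t: 5.9
tcp_pos: [0.4727, -0.0767, 0.0487]
tool_rot: [-180.0, 0.0, 90.2]
contact_force: [-0.5, -0.4, -4.0]
finger_gap: 0.502
```

step_arm(rows="40 0 0 6 0 0 0;40 0 0 1.5 0 0 0;40 0 0 1 0 0 0;40 0 0 1 0 0 0;40 0 0 0 0 0 0")

```text
t: 6.4
tcp_pos: [0.4741, -0.0766, 0.0396]
tool_rot: [179.9, -0.0, 90.2]
contact_force: [0.6, -0.3, 9.0]
finger_gap: 0.502
```

step_arm(rows="40 0 0 1 0 0 0;40 5 0 0 0 0 0;40 10 0 0 0 0 0;40 10 0 0 0 0 0")

```text
t: 6.8
tcp_pos: [0.4747, -0.0516, 0.0391]
tool_rot: [179.8, -0.0, 90.2]
contact_force: [-0.0, -1.7, 20.9]
finger_gap: 0.503
```

step_arm(rows="40 10 0 0 0 0 0")

```text
t: 6.9
tcp_pos: [0.4746, -0.0414, 0.0391]
tool_rot: [179.8, -0.0, 90.2]
contact_force: [-0.6, -1.4, 21.3]
finger_gap: 0.501
```

step_arm(rows="40 10 0 0 0 0 0")

```text
t: 7.0
tcp_pos: [0.4746, -0.0313, 0.0391]
tool_rot: [179.8, -0.0, 90.2]
contact_force: [0.3, -2.0, 19.8]
finger_gap: 0.5
```

step_arm(rows="40 0 0 0 0 0 0;40 0 0 0 0 0 0")

```text
t: 7.2
tcp_pos: [0.4747, -0.0309, 0.0391]
tool_rot: [179.8, -0.0, 90.3]
contact_force: [-0.2, 1.1, 20.3]
finger_gap: 0.497
```

step_arm(rows="40 -10 0 0 0 0 0;40 -10 0 0 0 0 0;40 -10 0 0 0 0 0")

```text
t: 7.5
tcp_pos: [0.4746, -0.0616, 0.039]
tool_rot: [179.8, -0.0, 90.2]
contact_force: [1.0, 0.7, 20.4]
finger_gap: 0.503
```

B2 slides with about 2 N under a 24 N load, so it is polished and goes to well 3. Lifting it and checking where it sits in the grip.

step_arm(rows="40 0 0 -30 0 0 0;40 0 0 -30 0 0 0;40 0 0 -30 0 0 0;40 40 13 -10 0 0 0;40 40 13 0 0 0 0;40 40 13 0 0 0 0;40 40 13 0 0 0 0;40 40 13 0 0 0 0;40 40 13 0 0 0 0;40 40 13 0 0 0 0;40 40 13 0 0 0 0;40 40 13 0 0 0 0")

```text
t: 8.7
tcp_pos: [0.5884, 0.3008, 0.1376]
tool_rot: [-180.0, 0.0, 90.2]
contact_force: [1.8, -0.4, -4.2]
finger_gap: 0.501
```

step_arm(rows="40 40 12 0 0 0 0;40 40 5 0 0 0 0;40 0 0 0 0 0 0;40 0 0 0 0 0 0")

```text
t: 9.1
tcp_pos: [0.6044, 0.3801, 0.137]
tool_rot: [-180.0, 0.1, 90.3]
contact_force: [-0.0, -1.5, -4.2]
finger_gap: 0.502
```

```bash
cat > held.py <<'E'
from h import *
s=telemetry.get_state();z=s['tcp_pos'][2];print(s['tcp_pos'].round(4),s['tool_rot'].round(1),s['contact_force'].round(2))
f=grab('wrist');P=cloud(f);Q=P-s['tcp_pos']
zt=Q[...,2]
m=(zt>.018)&(zt<.034)&(abs(Q[...,0])<.03)&(abs(Q[...,1])<.06)
k,l,st,c=cv2.connectedComponentsWithStats(m.astype(np.uint8));i=1+np.argmax(st[1:,4])
q=Q[l==i];r=cv2.minAreaRect((q[:,:2]*1000).astype(np.float32))
print('held rel TCP',c[i],st[i,4],np.round(r[0],1),np.round(r[1],1),round(r[2],1),'top',np.median(q[:,2]).round(4))
print('y pct',np.percentile(q[:,1],[1,99]).round(4))
E
python3 held.py
```

```text
[0.6044 0.3801 0.137 ] [-1.80e+02  1.00e-01  9.03e+01] [-0.04 -1.46 -4.16]
held rel TCP [318.57983482 281.07818307] 14530 [ 0.8 -3.5] [58.6 67.6] 0.6 top 0.0254
y pct [-0.0339  0.0298]
```

step_arm(rows="40 -20 3.6 0 0 0 0;40 -21.6 0 0 0 0 0;40 0 0 15 0 0 0;40 0 0 15 0 0 0;40 0 0 10 0 0 0;40 0 0 0 0 0 0;40 0 0 0 0 0 0")

```text
t: 9.85
tcp_pos: [0.6086, 0.3377, 0.0974]
tool_rot: [-180.0, 0.0, 90.2]
contact_force: [-1.0, 0.1, -4.3]
finger_gap: 0.505
```

step_arm(rows="40 0 0 8 0 0 0;40 0 0 7 0 0 0;40 0 0 4 0 0 0;40 0 0 2 0 0 0;40 0 0 0 0 0 0")

```text
t: 10.35
tcp_pos: [0.6086, 0.3375, 0.0763]
tool_rot: [-180.0, 0.0, 90.2]
contact_force: [0.3, -0.2, -4.8]
finger_gap: 0.503
```

In the pocket with no contact force. Lower the last bit and release.

step_arm(rows="40 0 0 1.5 0 0 0;40 0 0 0.5 0 0 0;50 0 0 0 0 0 0;54 0 0 0 0 0 0;54 0 0 0 0 0 0;54 0 0 0 0 0 0")

```text
t: 10.95
tcp_pos: [0.6089, 0.3377, 0.075]
tool_rot: [180.0, -0.0, 90.2]
contact_force: [-0.7, 0.7, 0.7]
finger_gap: 0.632
```

step_arm(rows="58 0 0 -20 0 0 0;85 0 0 -40 0 0 0;85 -45 -10 -30 0 0 0;85 -45 -12 0 0 0 0;85 -45 -12 0 0 0 0;85 -45 -12 0 0 0 0;85 -45 -12 0 0 0 0;85 -45 -12 0 0 0 0;85 -45 -12 0 0 0 0;85 -45 -12 0 0 0 0;85 -45 -12 0 0 0 0;85 -45 -12 0 0 0 0")

```text
t: 12.15
tcp_pos: [0.4928, -0.1104, 0.1623]
tool_rot: [180.0, -0.0, 90.2]
contact_force: [1.0, -0.3, -0.2]
finger_gap: 0.993
```

```bash
python3 blk.py; python3 - <<'E'
from h import *
f=grab('top');P=cloud(f);m=(P[...,2]>.088)&(P[...,2]<.11)&(P[...,0]>.56)&(P[...,0]<.66)&(P[...,1]>.12)&(P[...,1]<.4)
r=cv2.minAreaRect((P[m][:,:2]*1000).astype(np.float32));print(m.sum(),r,np.median(P[m][:,2]))
E
```

```text
[ 0.4928 -0.1104  0.1623] [180.   -0.   90.2] [ 0.96 -0.33 -0.19]
[396. 174.] 198 [ 663.3 -213.4] [62.5 45.3] 9.4
[431. 186.] 244 [ 627.5 -326.9] [71.7 45.3] 88.8
[435. 224.] 215 [ 503.5 -335.5] [57.9 43.4] 89.8
321 ((606.5187377929688, 331.931640625), (43.37419891357422, 70.69696044921875), 0.4650716781616211) 0.10044713558027119
```

B2 is seated: its top is at 0.100, so well 3 is done. Next is B4 at (0.394,-0.2345).

step_arm(rows="85 -41 -33 10 0 0 0;85 -41 -33 10 0 0 0;85 -42 -33 10 0 0 0;85 0 0 16 0 0 0;85 0 0 0 0 0 0;85 0 0 0 0 0 0")

```text
t: 12.85
tcp_pos: [0.4024, -0.224, 0.1184]
tool_rot: [-180.0, 0.0, 90.2]
contact_force: [0.9, 0.8, -0.2]
finger_gap: 0.993
```

```bash
cat > near.py <<'E'
from h import *
s=telemetry.get_state();print(s['tcp_pos'].round(4),s['tool_rot'].round(1))
f=grab('wrist');P=cloud(f);Z=P[...,2]
m=(Z>.040)&(Z<.05)
k,l,st,c=cv2.connectedComponentsWithStats(m.astype(np.uint8))
for i in range(1,k):
    if st[i,4]>900:
        r=cv2.minAreaRect((P[l==i][:,:2]*1000).astype(np.float32));print(c[i].round(0),st[i,4],np.round(r[0],1),np.round(r[1],1),round(r[2],1))
E
python3 near.py
```

```text
[ 0.4024 -0.224   0.1184] [-180.     0.    90.2]
[308. 218.] 5140 [ 393.9 -235. ] [70.1 44.1] 89.1
[631. 206.] 1020 [ 628.6 -222.5] [11.9 45. ] 14.5
[596. 316.] 3232 [ 626.4 -327.4] [70.6 46.3] 89.2
```

step_arm(rows="85 -11 -8.5 20 0 0 0.01;85 0 0 30 0 0 0;85 0 0 30 0 0 0;85 0 0 22 0 0 0;85 0 0 0 0 0 0;44 0 0 0 0 0 0;40 0 0 0 0 0 0;40 0 0 0 0 0 0;40 0 0 0 0 0 0;40 0 0 0 0 0 0;40 0 0 0 0 0 0")

```text
t: 14.0
tcp_pos: [0.3944, -0.2353, 0.0173]
tool_rot: [179.9, 0.0, 89.7]
contact_force: [-0.9, 2.6, 13.5]
finger_gap: 0.506
```

step_arm(rows="40 0 0 -30 0 0 0;40 0 0 -30 0 0 0;40 40 19.5 0 0 0 0;40 40 19.5 0 0 0 0;40 40 19.5 0 0 0 0;40 38 19.5 0 0 0 0;40 0 0 0 0 0 0;40 0 0 25 0 0 0;40 0 0 11 0 0 0;40 0 0 0 0 0 0")

```text
t: 15.0
tcp_pos: [0.4713, -0.078, 0.0393]
tool_rot: [-179.9, 0.0, 89.6]
contact_force: [0.4, -1.0, -5.7]
finger_gap: 0.504
```

step_arm(rows="40 0 0 1.5 0 0 0;40 0 0 1 0 0 0;40 0 0 1 0 0 0;40 0 0 0 0 0 0")

```text
t: 15.4
tcp_pos: [0.4732, -0.0781, 0.0373]
tool_rot: [179.9, -0.0, 89.6]
contact_force: [0.0, 0.4, 3.6]
finger_gap: 0.498
```

step_arm(rows="40 5 0 0 0 0 0;40 10 0 0 0 0 0;40 10 0 0 0 0 0")

```text
t: 15.7
tcp_pos: [0.4734, -0.0526, 0.0373]
tool_rot: [179.9, -0.0, 89.6]
contact_force: [-0.2, -0.1, 8.3]
finger_gap: 0.503
```

step_arm(rows="40 10 0 0 0 0 0")

```text
t: 15.8
tcp_pos: [0.4735, -0.0424, 0.0373]
tool_rot: [179.9, -0.0, 89.6]
contact_force: [-0.1, 0.3, 8.5]
finger_gap: 0.506
```

step_arm(rows="40 -10 0 0 0 0 0;40 -10 0 0 0 0 0;40 -10 0 0 0 0 0")

```text
t: 16.1
tcp_pos: [0.4732, -0.0727, 0.0372]
tool_rot: [179.9, -0.0, 89.7]
contact_force: [0.9, 1.1, 6.9]
finger_gap: 0.503
```

Little drag, but the load was light, so I repeat with more pressure.

step_arm(rows="40 0 0 1 0 0 0;40 0 0 1 0 0 0;40 10 0 0 0 0 0;40 15 0 0 0 0 0;40 15 0 0 0 0 0")

```text
t: 16.6
tcp_pos: [0.4748, -0.0327, 0.0362]
tool_rot: [179.8, -0.0, 89.6]
contact_force: [1.5, -2.4, 27.1]
finger_gap: 0.507
```

step_arm(rows="40 15 0 0 0 0 0")

```text
t: 16.7
tcp_pos: [0.475, -0.0174, 0.0362]
tool_rot: [179.8, -0.0, 89.6]
contact_force: [-0.1, -1.6, 27.6]
finger_gap: 0.501
```

step_arm(rows="40 -15 0 0 0 0 0;40 -15 0 0 0 0 0;40 -15 0 0 0 0 0")

```text
t: 17.0
tcp_pos: [0.4743, -0.0628, 0.0359]
tool_rot: [179.8, -0.0, 89.7]
contact_force: [0.7, 2.4, 21.2]
finger_gap: 0.503
```

Polished (about 2 N at 30 N load), so it goes to well 2.

step_arm(rows="40 0 0 -33 0 0 0;40 0 0 -33 0 0 0;40 0 0 -33 0 0 0;40 39.5 16.7 0 0 0 0;40 39.5 16.7 0 0 0 0;40 39.5 16.7 0 0 0 0;40 39.5 16.7 0 0 0 0;40 39.5 16.7 0 0 0 0;40 39.5 16.7 0 0 0 0;40 39.5 16.7 0 0 0 0;40 39.5 16.7 0 0 0 0.01;40 0 0 0 0 0 -0.02")

```text
t: 18.2
tcp_pos: [0.6082, 0.2596, 0.1326]
tool_rot: [180.0, -0.1, 90.6]
contact_force: [-0.6, -0.4, -4.7]
finger_gap: 0.503
```

step_arm(rows="40 0 0 0 0 0 0;40 0 0 0 0 0 0")

```text
t: 18.4
tcp_pos: [0.6075, 0.2515, 0.1334]
tool_rot: [-180.0, 0.0, 90.2]
contact_force: [-0.1, -0.4, -5.0]
finger_gap: 0.504
```

```bash
python3 held.py
```

```text
[0.6075 0.2515 0.1334] [-180.     0.    90.2] [-0.09 -0.39 -4.95]
held rel TCP [318.52544275 275.36149913] 16036 [0.6 0.7] [69.8 58.8] 90.0 top 0.0285
y pct [-0.0308  0.0351]
```

step_arm(rows="40 0.5 0.7 20 0 0 0;40 0 0 20 0 0 0;40 0 0 8 0 0 0;40 0 0 7 0 0 0;40 0 0 4 0 0 0;40 0 0 1.5 0 0 0;40 0 0 0 0 0 0")

```text
t: 19.15
tcp_pos: [0.6089, 0.2528, 0.0735]
tool_rot: [180.0, -0.0, 90.2]
contact_force: [0.7, -0.5, -5.3]
finger_gap: 0.503
```

step_arm(rows="40 0 0 1 0 0 0;40 0 0 0.5 0 0 0;50 0 0 0 0 0 0;54 0 0 0 0 0 0;54 0 0 0 0 0 0;54 0 0 0 0 0 0")

```text
t: 19.75
tcp_pos: [0.6088, 0.2529, 0.0718]
tool_rot: [180.0, -0.0, 90.2]
contact_force: [0.7, -0.2, -0.1]
finger_gap: 0.634
```

step_arm(rows="58 0 0 -20 0 0 0;85 0 0 -40 0 0 0;85 -45 -8 -30 0 0 0;85 -47 -8 0 0 0 0;85 -47 -8 0 0 0 0;85 -47 -8 0 0 0 0;85 -47 -8 0 0 0 0;85 -47 -8 0 0 0 0;85 -47 -8 0 0 0 0;85 -47 -8 0 0 0 0;85 -47 -8 0 0 0 0;85 -47 -8 0 0 0 0")

```text
t: 20.95
tcp_pos: [0.5307, -0.2134, 0.1593]
tool_rot: [180.0, -0.0, 90.2]
contact_force: [1.2, 0.6, 0.2]
finger_gap: 0.993
```

step_arm(rows="85 -47 -10 15 0 0 0;85 -47 -8 15 0 0 0;85 -20 0 10 0 0 0;85 0 0 0 0 0 0;85 0 0 0 0 0 0")

```text
t: 21.45
tcp_pos: [0.5134, -0.3256, 0.119]
tool_rot: [-180.0, -0.0, 90.2]
contact_force: [-0.3, 0.9, 0.1]
finger_gap: 0.999
```

```bash
python3 near.py
```

```text
[ 0.5134 -0.3256  0.119 ] [-180.    -0.    90.2]
[552.  42.] 8859 [ 659.2 -216.3] [71.7 44.4] 11.2
[472. 207.] 5530 [ 626.6 -328.1] [69.9 44.6] 89.0
[303. 210.] 5221 [ 501.4 -330.6] [44.  70.2] 1.9
```

step_arm(rows="72 -5 -12 20 0 0 -0.03;72 0 0 30 0 0 0;72 0 0 30 0 0 0;72 0 0 23 0 0 0;72 0 0 0 0 0 0;44 0 0 0 0 0 0;40 0 0 0 0 0 0;40 0 0 0 0 0 0;40 0 0 0 0 0 0;40 0 0 0 0 0 0")

```text
t: 22.5
tcp_pos: [0.5028, -0.3304, 0.0179]
tool_rot: [179.9, 0.0, 92.0]
contact_force: [-0.3, 1.9, 6.3]
finger_gap: 0.503
```

step_arm(rows="40 0 0 -30 0 0 0.03;40 0 0 -30 0 0 0;40 0 0 -30 0 0 0;40 42 -5 0 0 0 0;40 42 -5 0 0 0 0;40 42 -5 0 0 0 0;40 42 -5 0 0 0 0;40 42 -5 0 0 0 0;40 42 -5 0 0 0 0;40 0 0 0 0 0 0;40 0 0 30 0 0 0;40 0 0 30 0 0 0")

```text
t: 23.7
tcp_pos: [0.4721, -0.0773, 0.0469]
tool_rot: [179.8, -0.1, 90.4]
contact_force: [-0.7, 1.1, -3.4]
finger_gap: 0.504
```

step_arm(rows="40 0 0 7 0 0 0;40 0 0 0 0 0 0;40 0 0 0 0 0 0")

```text
t: 24.0
tcp_pos: [0.4712, -0.0788, 0.0402]
tool_rot: [179.9, -0.0, 90.2]
contact_force: [-0.4, -0.7, -4.2]
finger_gap: 0.5
```

step_arm(rows="40 0 0 2 0 0 0;40 0 0 1 0 0 0;40 0 0 1 0 0 0;40 0 0 0 0 0 0")

```text
t: 24.4
tcp_pos: [0.4728, -0.0788, 0.0378]
tool_rot: [179.8, -0.1, 90.2]
contact_force: [-10.0, 2.8, 60.8]
finger_gap: 0.501
```

step_arm(rows="40 0 0 0.7 0 0 0;40 10 0 0 0 0 0;40 15 0 0 0 0 0")

```text
t: 24.7
tcp_pos: [0.4749, -0.0558, 0.0378]
tool_rot: [179.5, 0.0, 90.0]
contact_force: [0.8, -9.3, 58.3]
finger_gap: 0.504
```

step_arm(rows="40 15 0 0 0 0 0")

```text
t: 24.8
tcp_pos: [0.4751, -0.04, 0.0378]
tool_rot: [179.5, 0.0, 90.1]
contact_force: [1.0, -9.2, 58.8]
finger_gap: 0.506
```

step_arm(rows="40 -15 0 0 0 0 0;40 -15 0 0 0 0 0;40 -15 0 0 0 0 0")

```text
t: 25.1
tcp_pos: [0.4753, -0.083, 0.0376]
tool_rot: [179.5, -0.1, 90.3]
contact_force: [1.1, 11.2, 55.0]
finger_gap: 0.504
```

The ratio of about 0.16 to 0.19 is ambiguous (relaxed rough?). I repeat at a lower load with faster sliding.

step_arm(rows="40 0 0 -0.8 0 0 0;40 0 0 0 0 0 0")

```text
t: 25.3
tcp_pos: [0.4739, -0.0852, 0.0377]
tool_rot: [179.6, 0.0, 90.1]
contact_force: [-0.3, -7.0, 35.3]
finger_gap: 0.501
```

step_arm(rows="40 30 0 0 0 0 0")

```text
t: 25.4
tcp_pos: [0.4735, -0.0574, 0.0377]
tool_rot: [179.6, 0.1, 89.9]
contact_force: [0.9, -6.0, 37.0]
finger_gap: 0.5
```

step_arm(rows="40 30 0 0 0 0 0")

```text
t: 25.5
tcp_pos: [0.4738, -0.0246, 0.0377]
tool_rot: [179.6, 0.0, 90.0]
contact_force: [0.6, -5.8, 36.7]
finger_gap: 0.508
```

step_arm(rows="40 0 0 0 0 0 0;40 0 0 0 0 0 0;40 0 0 0 0 0 0")

```text
t: 25.8
tcp_pos: [0.474, -0.0223, 0.0377]
tool_rot: [179.6, -0.1, 90.3]
contact_force: [-0.7, 7.8, 38.9]
finger_gap: 0.504
```

step_arm(rows="40 -30 0 0 0 0 0")

```text
t: 25.9
tcp_pos: [0.4749, -0.0497, 0.0377]
tool_rot: [179.6, -0.2, 90.6]
contact_force: [-0.4, 5.2, 37.0]
finger_gap: 0.505
```

step_arm(rows="40 -30 0 0 0 0 0")

```text
t: 26.0
tcp_pos: [0.4743, -0.0829, 0.0377]
tool_rot: [179.6, -0.1, 90.4]
contact_force: [-0.1, 6.8, 36.2]
finger_gap: 0.503
```

At rest the ratio is 7.8/43 = 0.18, against 0.05 to 0.08 for the others, so B3 is rough and goes to the tray.

step_arm(rows="40 0 0 -30 0 0 0;40 0 0 -30 0 0 0;40 0 0 -20 0 0 -0.07;40 9 42 0 0 0 0;40 9 42 0 0 0 0;40 9 42 0 0 0 0;40 9 42 0 0 0 0;40 9 42 0 0 0 0;40 0 0 0 0 0 0;40 0 0 0 0 0 0")

```text
t: 27.0
tcp_pos: [0.6771, -0.023, 0.115]
tool_rot: [-180.0, 0.0, 94.3]
contact_force: [-0.3, -1.0, -5.3]
finger_gap: 0.505
```

```bash
python3 held.py; python3 - <<'E'
from h import *
f=grab('top');t=f['img'][140:215,300:390];save(cv2.resize(t,None,fx=7,fy=7,interpolation=cv2.INTER_CUBIC),'tray')
f=grab('wrist');save(cv2.convertScaleAbs(f['img'],alpha=.8),'w2');np.save('w2.npy',f,allow_pickle=True)
E
```

```text
[ 0.6771 -0.023   0.115 ] [-180.     0.    94.3] [-0.34 -1.01 -5.34]
held rel TCP [318.59983571 275.70548465] 15826 [ 1.1 -0.4] [59.2 71.2] 4.3 top 0.0267
y pct [-0.0328  0.0354]
```

View pics/w2.png

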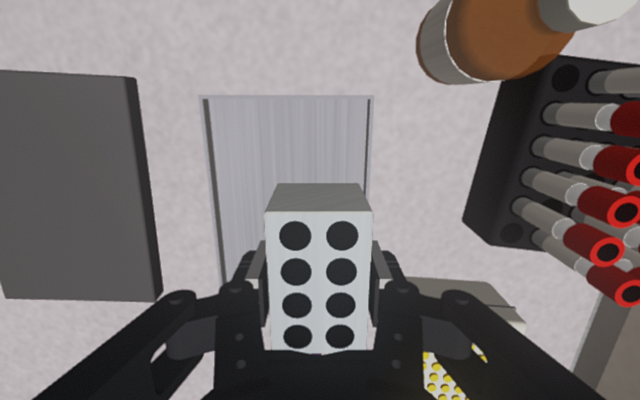

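The held block is in the centre; the tray's +y rim corners are at (200,96) and (374,95).

```bash
python3 - <<'E'
from h import *
f=np.load('w2.npy',allow_pickle=True).item()
p=onplane(f,[(200,96),(374,95),(224,282),(363,195)],.016)[:,:2];print(p.round(4))
d=p[0]-p[1];print('yaw of x-edge',np.degrees(np.arctan2(-d[1],-d[0])),np.linalg.norm(d))
d=p[0]-p[2];print('yaw from left',np.degrees(np.arctan2(-d[0],d[1])))
y=np.radians(4.1);c=(p[0]+p[1])/2+.095*np.array([np.sin(y),-np.cos(y)]);print('centre',c)
E
```

```text
[[ 0.5833  0.0475]
 [ 0.7107  0.0576]
 [ 0.5978 -0.1091]
 [ 0.7116 -0.0197]]
yaw of x-edge 4.521292793080035 0.127801259017262
yaw from left 5.3200756116023245
centre [ 0.65375866 -0.04221487]
```

step_arm(rows="40 -16.5 9 20 0 0 0;40 0 0 30 0 0 0;40 0 0 20 0 0 0;40 0 0 15 0 0 0;40 0 0 5 0 0 0;40 0 0 2 0 0 0;40 0 0 0 0 0 0")

```text
t: 27.85
tcp_pos: [0.6874, -0.039, 0.024]
tool_rot: [179.9, 0.0, 94.2]
contact_force: [-0.3, 1.6, -4.5]
finger_gap: 0.501
```

step_arm(rows="40 0 0 2 0 0 0;40 0 0 0.8 0 0 0;50 0 0 0 0 0 0;54 0 0 0 0 0 0;54 0 0 0 0 0 0;54 0 0 0 0 0 0")

```text
t: 28.45
tcp_pos: [0.6872, -0.0389, 0.0206]
tool_rot: [180.0, 0.0, 94.2]
contact_force: [-0.8, -0.0, -0.6]
finger_gap: 0.633
```

step_arm(rows="58 0 0 -30 0 0 0;72 0 0 -40 0 0 0;85 0 0 -35 0 0 0.09;85 -45 -10 0 0 0 0;85 -45 -10 0 0 0 0;85 -45 -10 0 0 0 0;85 -45 -10 0 0 0 0;85 -45 -10 0 0 0 0;85 -45 -10 0 0 0 0;85 -10 0 10 0 0 0;85 0 0 0 0 0 0")

```text
t: 29.55
tcp_pos: [0.6211, -0.3203, 0.1146]
tool_rot: [-179.9, 0.0, 88.9]
contact_force: [-0.4, 0.9, 0.1]
finger_gap: 0.993
```

```bash
python3 near.py
```

```text
[ 0.6211 -0.3203  0.1146] [-179.9    0.    88.9]
[378.  48.] 8736 [ 659.7 -216.1] [70.3 44.2] 11.4
[543. 219.] 1806 [ 781.2 -341.4] [144.6  65.1] 66.7
[328. 216.] 5375 [ 627.3 -328.2] [70.3 44.1] 89.3
```

step_arm(rows="85 -8 6 20 0 0 0;85 0 0 30 0 0 0;85 0 0 30 0 0 0;85 0 0 18 0 0 0;85 0 0 0 0 0 0;44 0 0 0 0 0 0;40 0 0 0 0 0 0;40 0 0 0 0 0 0;40 0 0 0 0 0 0;40 0 0 0 0 0 0")

```text
t: 30.6
tcp_pos: [0.6292, -0.3263, 0.0189]
tool_rot: [179.9, 0.0, 89.1]
contact_force: [-1.1, 2.5, 9.3]
finger_gap: 0.506
```

step_arm(rows="40 0 0 -30 0 0 0;40 0 0 -30 0 0 0;40 0 0 -20 0 0 -0.02;40 41.5 -25.5 0 0 0 0;40 41.5 -25.5 0 0 0 0;40 41.5 -25.5 0 0 0 0;40 41.5 -25.5 0 0 0 0;40 41.5 -25.5 0 0 0 0;40 41.5 -25.5 0 0 0 0;40 0 0 0 0 0 0;40 0 0 25 0 0 0;40 0 0 25 0 0 0")

```text
t: 31.8
tcp_pos: [0.4753, -0.0765, 0.0476]
tool_rot: [179.9, -0.1, 90.4]
contact_force: [-0.1, 0.8, -5.4]
finger_gap: 0.501
```

step_arm(rows="40 0 0 6 0 0 0;40 0 0 0 0 0 0;40 0 0 0 0 0 0")

```text
t: 32.1
tcp_pos: [0.4748, -0.078, 0.0422]
tool_rot: [180.0, 0.0, 90.2]
contact_force: [0.8, -0.3, -4.8]
finger_gap: 0.508
```

Contact should come near z = 0.039.

step_arm(rows="40 0 0 2.5 0 0 0;40 0 0 1 0 0 0;40 0 0 1 0 0 0;40 0 0 0 0 0 0")

```text
t: 32.5
tcp_pos: [0.4764, -0.0779, 0.0384]
tool_rot: [179.8, -0.0, 90.2]
contact_force: [0.0, 0.5, 19.1]
finger_gap: 0.502
```

step_arm(rows="40 10 0 0 0 0 0;40 15 0 0 0 0 0;40 15 0 0 0 0 0")

```text
t: 32.8
tcp_pos: [0.4763, -0.0376, 0.0384]
tool_rot: [179.8, -0.0, 90.2]
contact_force: [0.2, -1.5, 20.1]
finger_gap: 0.501
```

step_arm(rows="40 0 0 0 0 0 0;40 0 0 0 0 0 0;40 0 0 0 0 0 0")

```text
t: 33.1
tcp_pos: [0.4762, -0.0373, 0.0383]
tool_rot: [179.8, -0.0, 90.2]
contact_force: [0.2, 1.9, 17.2]
finger_gap: 0.506
```

step_arm(rows="40 -15 0 0 0 0 0;40 -15 0 0 0 0 0")

```text
t: 33.3
tcp_pos: [0.4762, -0.0676, 0.0383]
tool_rot: [179.8, -0.0, 90.3]
contact_force: [-0.4, 1.1, 15.2]
finger_gap: 0.502
```

Polished (0.06 to 0.09), so B1 goes to well 1.

step_arm(rows="40 0 0 -33 0 0 0;40 0 0 -33 0 0 0;40 0 0 -33 0 0 0;40 40 22 0 0 0 0;40 40 22 0 0 0 0;40 40 22 0 0 0 0;40 40 22 0 0 0 0;40 40 22 0 0 0 0;40 39 22 0 0 0 0;40 0 0 0 0 0 0;40 0 0 0 0 0 0")

```text
t: 34.4
tcp_pos: [0.6055, 0.1729, 0.1357]
tool_rot: [-180.0, 0.0, 90.3]
contact_force: [-0.1, -1.3, -4.8]
finger_gap: 0.504
```

```bash
python3 held.py
```

```text
[0.6055 0.1729 0.1357] [-180.     0.    90.3] [-0.1  -1.32 -4.81]
held rel TCP [318.61414181 278.02766876] 15288 [ 0.8 -1.8] [58.6 69.8] 0.5 top 0.0262
y pct [-0.0332  0.0327]
```

step_arm(rows="40 0 3 20 0 0 0;40 0 0 18 0 0 0;40 0 0 8 0 0 0;40 0 0 7 0 0 0;40 0 0 4 0 0 0;40 0 0 2 0 0 0;40 0 0 0 0 0 0")

```text
t: 35.15
tcp_pos: [0.6086, 0.1719, 0.077]
tool_rot: [180.0, -0.0, 90.2]
contact_force: [0.6, -1.0, -5.4]
finger_gap: 0.505
```

step_arm(rows="40 0 0 1.5 0 0 0;40 0 0 0.5 0 0 0;40 0 0 0 0 0 0")

```text
t: 35.45
tcp_pos: [0.6085, 0.172, 0.075]
tool_rot: [180.0, -0.0, 90.2]
contact_force: [0.5, 0.0, -4.2]
finger_gap: 0.506
```

step_arm(rows="40 0 0 1.2 0 0 0;50 0 0 0 0 0 0;54 0 0 0 0 0 0;54 0 0 0 0 0 0;54 0 0 0 0 0 0;58 0 0 -30 0 0 0;70 0 0 -40 0 0 0;85 0 0 -40 0 0 0;85 0 -40 -10 0 0 0;85 0 -40 0 0 0 0;85 0 -40 0 0 0 0;85 -6 -40 0 0 0 0")

```text
t: 36.65
tcp_pos: [0.447, 0.1656, 0.1934]
tool_rot: [-180.0, -0.0, 90.3]
contact_force: [0.4, -0.3, 1.4]
finger_gap: 0.997
```

step_arm(rows="85 -6 -35 0 0 0 0;85 0 0 0 0 0 0;85 0 0 0 0 0 0;85 0 0 0 0 0 0")

```text
t: 37.05
tcp_pos: [0.4144, 0.1595, 0.1941]
tool_rot: [179.9, -0.0, 90.2]
contact_force: [-0.5, -0.5, -0.2]
finger_gap: 1.0
```

```bash
cat > th.py <<'E'
from h import *
s=telemetry.get_state();print(s['tcp_pos'].round(4),s['tool_rot'].round(1))
f=grab('wrist');P=cloud(f);Z=P[...,2];np.save('wt.npy',f,allow_pickle=True)
for lo,hi in ((.098,.112),(.04,.05)):
  m=(Z>lo)&(Z<hi)&(abs(P[...,0]-.4085)<.05)&(abs(P[...,1]-.158)<.05)
  q=P[m][:,:2];print(lo,len(q),np.median(Z[m]) if len(q) else 0)
  if len(q): r=cv2.minAreaRect((q*1000).astype(np.float32));c=cv2.minEnclosingCircle((q*1000).astype(np.float32));print(np.round(r[0],1),np.round(r[1],1),r[2],c)
save(cv2.convertScaleAbs(f['img'],alpha=.9),'wt')
E
python3 th.py; python3 - <<'E'
from h import *
f=grab('top');P=cloud(f);m=(P[...,2]>.088)&(P[...,2]<.11)&(P[...,0]>.56)&(P[...,0]<.66)&(P[...,1]>.12)&(P[...,1]<.4)
k,l,st,c=cv2.connectedComponentsWithStats(m.astype(np.uint8))
for i in range(1,k):
    if st[i,4]>40: print(st[i,4],np.median(P[l==i],0).round(4))
m=(P[...,2]>.036)&(P[...,2]<.06)&(P[...,0]>.57)&(P[...,0]<.75)&(P[...,1]>-.14)&(P[...,1]<.06)
r=cv2.minAreaRect((P[m][:,:2]*1000).astype(np.float32));print('tray',m.sum(),r,np.median(P[m][:,2]))
E
```

```text
[0.4144 0.1595 0.1941] [179.9  -0.   90.2]
0.098 1245 0.10559776919181088
[407.2 157.6] [31.2 30.9] 35.103782653808594 ((407.4204406738281, 157.2288360595703), 15.948233604431152)
0.04 2525 0.044428785033113705
[407.5 157. ] [60.7 60.2] 80.85057830810547 ((407.51116943359375, 157.00245666503906), 42.10718536376953)
316 [0.6103 0.2563 0.1005]
292 [0.607  0.1683 0.1005]
321 [0.6059 0.3322 0.1008]
tray 281 ((686.1172485351562, -36.57514190673828), (45.164710998535156, 69.68460083007812), 2.697028636932373) 0.048141632361548226
```

View pics/wt.png

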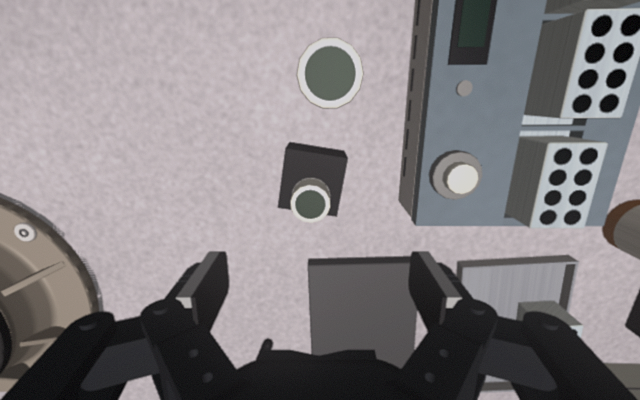

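All four blocks are placed, with tops at 0.100 in the wells and 0.048 in the tray. In the wrist view the small thermometer is in the black stand with its head at (310,203), and the bigger lookalike is at (330,73). Now I grip the small head.

step_arm(rows="60 -2.5 -7 30 0 0 0;60 0 0 30 0 0 0;60 0 0 30 0 0 0;60 0 0 24 0 0 0;60 0 0 0 0 0 0;60 0 0 0 0 0 0")

```text
t: 37.75
tcp_pos: [0.4072, 0.1557, 0.0799]
tool_rot: [-180.0, 0.1, 90.1]
contact_force: [-0.1, -0.7, 0.7]
finger_gap: 0.702
```

step_arm(rows="36 0 0 0 0 0 0;30 0 0 0 0 0 0;26 0 0 0 0 0 0;26 0 0 0 0 0 0;26 0 0 0 0 0 0;26 0 0 0 0 0 0", force=25)

```text
t: 38.35
tcp_pos: [0.4072, 0.1573, 0.0807]
tool_rot: [179.9, -0.1, 90.2]
contact_force: [-0.7, -0.4, 9.3]
finger_gap: 0.365
```

step_arm(rows="26 0 0 -20 0 0 0;26 0 0 -30 0 0 0;26 0 0 -30 0 0 0;26 0 0 -30 0 0 0;26 0 0 -25 0 0 0;26 0 40 0 0 0 0;26 0 40 0 0 0 0;26 0 40 0 0 0 0;26 0 40 0 0 0 0;26 0 20 0 0 0 0;26 0 0 0 0 0 0")

```text
t: 39.45
tcp_pos: [0.5839, 0.1569, 0.215]
tool_rot: [180.0, 0.1, 90.1]
contact_force: [-0.8, -0.5, -0.1]
finger_gap: 0.363
```

step_arm(rows="26 36 0 0 0 0 0;26 36 0 0 0 0 0;26 36 0 0 0 0 0;26 36 0 0 0 0 0;26 36 0 0 0 0 0;26 36 0 0 0 0 0;26 34 0 0 0 0 0;26 0 0 0 0 0 0;26 0 0 0 0 0 0;26 0 0 0 0 0 0")

```text
t: 40.45
tcp_pos: [0.5807, 0.4064, 0.2153]
tool_rot: [-179.9, 0.0, 90.1]
contact_force: [0.1, -0.4, -1.6]
finger_gap: 0.363
```

```bash
python3 - <<'E'
from h import *
s=telemetry.get_state();print(s['tcp_pos'].round(4),s['tool_rot'].round(2))
f=grab('wrist');np.save('w3.npy',f,allow_pickle=True);a=f['img'][100:400,180:460]
P=cloud(f)
Q=P-s['tcp_pos'];m=(Q[...,2]<-.015)&(Q[...,2]>-.075)&(abs(Q[...,0])<.02)&(abs(Q[...,1])<.025)
for z0 in np.arange(-.075,-.015,.01):
    k=m&(Q[...,2]>z0)&(Q[...,2]<=z0+.01); print(round(z0,3),k.sum(),np.median(Q[k],0).round(4) if k.any() else '')
b=grab('scene')['img'][130:290,300:460]
h=500
save(cv2.convertScaleAbs(np.hstack([cv2.resize(a,(430,h)),cv2.resize(b,(370,h),interpolation=cv2.INTER_CUBIC)]),alpha=1.0),'w3')
E
```

```text
[0.5807 0.4064 0.2153] [-179.95    0.     90.14]
-0.075 43 [-0.0001  0.0027 -0.07  ]
-0.065 46 [-0.0002  0.0027 -0.0597]
-0.055 60 [-0.0002  0.0027 -0.0499]
-0.045 61 [-0.0002  0.0027 -0.0399]
-0.035 42 [-0.0002  0.0029 -0.0322]
-0.025 0
```

View pics/w3.png

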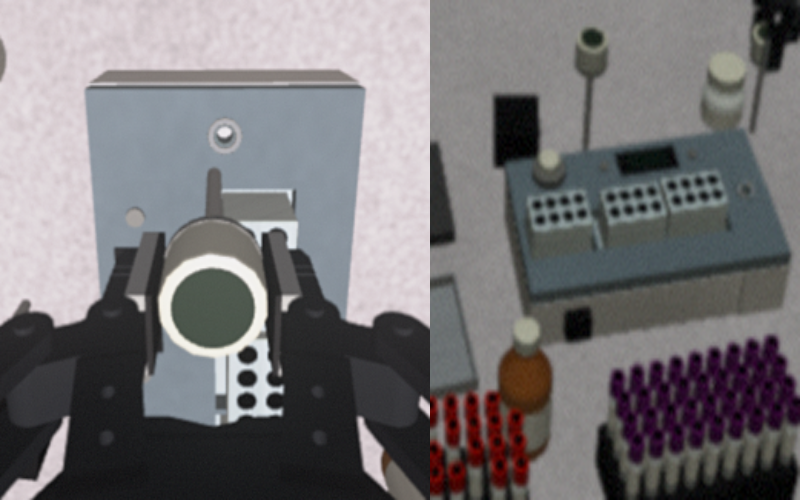

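```bash
python3 - <<'E'
from h import *
f=np.load('w3.npy',allow_pickle=True).item();im=f['img']
x0,y0=312,166;c=im[y0:y0+30,x0:x0+30].astype(int);ref=np.median(c.reshape(-1,3),0)
print(ref)
m=(abs(c-ref).sum(2)>35).astype(np.uint8)
k,l,st,ce=cv2.connectedComponentsWithStats(m);i=1+np.argmax(st[1:,4]);print(st[i])
u=np.array([x0+st[i,0]+(st[i,2]-1)/2,y0+st[i,1]+(st[i,3]-1)/2]);print(u,onplane(f,[u],.07),onplane(f,[(326.5,181)],.07))
E
```

```text
[141. 151. 160.]
[  4   4  21  22 272]
[326.  180.5] [[0.58737764 0.40766957 0.07      ]] [[0.58785822 0.40717803 0.07      ]]
```

step_arm(rows="26 1.2 7 0 0 0 0;26 0 0 20 0 0 0;26 0 0 20 0 0 0;26 0 0 15 0 0 0;26 0 0 0 0 0 0;26 0 0 0 0 0 0;26 0 0 0 0 0 0")

```text
t: 41.25
tcp_pos: [0.5884, 0.4086, 0.1606]
tool_rot: [-180.0, -0.0, 90.2]
contact_force: [-0.2, 1.2, -0.4]
finger_gap: 0.366
```

step_arm(rows="26 -0.8 -0.6 6 0 0 0;26 0 0 6 0 0 0;26 0 0 4 0 0 0;26 0 0 0 0 0 0")

```text
t: 41.65
tcp_pos: [0.5868, 0.4076, 0.1428]
tool_rot: [-179.9, 0.0, 90.2]
contact_force: [-0.2, -0.2, -0.6]
finger_gap: 0.365
```

step_arm(rows="26 0 0 5 0 0 0;26 0 0 0 0 0 0")

```text
t: 41.85
tcp_pos: [0.5869, 0.4077, 0.138]
tool_rot: [-179.9, 0.0, 90.2]
contact_force: [0.2, 0.1, -0.1]
finger_gap: 0.364
```

step_arm(rows="26 0 0 8 0 0 0;26 0 0 8 0 0 0;26 0 0 8 0 0 0;26 0 0 8 0 0 0;26 0 0 8 0 0 0;26 0 0 3 0 0 0;26 0 0 0 0 0 0")

```text
t: 42.55
tcp_pos: [0.5869, 0.4076, 0.095]
tool_rot: [-179.9, 0.0, 90.2]
contact_force: [0.9, -0.3, 0.1]
finger_gap: 0.365
```

step_arm(rows="26 0 0 2 0 0 0;26 0 0 1.5 0 0 0;26 0 0 1.5 0 0 0;26 0 0 0 0 0 0")

```text
t: 42.95
tcp_pos: [0.5873, 0.4079, 0.091]
tool_rot: [-180.0, -0.0, 90.2]
contact_force: [-0.4, 0.2, 1.6]
finger_gap: 0.368
```

step_arm(rows="26 0 0 0.5 0 0 0;40 0 0 0 0 0 0;50 0 0 0 0 0 0;50 0 0 0 0 0 0;50 0 0 0 0 0 0;55 0 0 -20 0 0 0;60 0 0 -40 0 0 0;60 0 -10 -40 0 0 0;40 -45 -15 0 0 0 0;20 -45 -15 0 0 0 0;0 -45 -10 0 0 0 0")

```text
t: 44.05
tcp_pos: [0.5369, 0.2711, 0.1915]
tool_rot: [-180.0, -0.1, 90.2]
contact_force: [0.6, -0.3, 0.5]
finger_gap: 0.195
```

step_arm(rows="0 0 0 0 0 0 0;0 0 0 0 0 0 0;0 0 0 0 0 0 0")

```text
t: 44.35
tcp_pos: [0.538, 0.2736, 0.191]
tool_rot: [-180.0, -0.0, 90.2]
contact_force: [-1.2, 0.7, -0.0]
finger_gap: -0.002
```

```bash
cat > chk.py <<'E'
from h import *
s=telemetry.get_state();print(s['tcp_pos'].round(4),s['tool_rot'].round(1),s['contact_force'].round(1))
for n in ('top','wrist'):
    f=grab(n);P=cloud(f);Z=P[...,2]
    for nm,x,y,w,lo,hi in (('therm',.588,.407,.03,.1,.14),('w1',.608,.171,.05,.088,.11),('w2',.608,.253,.05,.088,.11),('w3',.608,.335,.05,.088,.11),('key',.531,.173,.025,.079,.1),('tray',.687,-.039,.06,.036,.06)):
        m=(abs(P[...,0]-x)<w)&(abs(P[...,1]-y)<w*.8)&(Z>lo)&(Z<hi)
        if m.sum()>8:
            r=cv2.minAreaRect((P[m][:,:2]*1000).astype(np.float32));print(n,nm,m.sum(),np.round(r[0],1),np.round(r[1],1),round(r[2],1),np.percentile(Z[m],[50,95]).round(4))
E
python3 chk.py
```

```text
[0.538  0.2736 0.191 ] [-180.    -0.    90.2] [-1.2  0.7 -0. ]
top w1 291 [609.1 169.9] [42.7 66.8] 0.7 [0.1005 0.104 ]
top w2 299 [610.6 255.7] [43.7 70.5] 3.6 [0.1004 0.1045]
top key 127 [532.1 173.9] [35.  41.5] 89.8 [0.0849 0.0946]
top tray 282 [685.9 -36.5] [45.4 69.9] 3.5 [0.0484 0.0527]
wrist therm 1423 [585.7 400.3] [16.7 31.4] 84.3 [0.1155 0.117 ]
wrist w1 1091 [607.8 170.7] [43.8 70.1] 0.8 [0.0991 0.1005]
wrist w2 4754 [611.6 257.4] [44.  70.3] 0.4 [0.0995 0.1007]
wrist w3 6116 [608.1 332.4] [44.4 69.4] 0.0 [0.0996 0.1008]
```

Everything is seated: the head top is at 0.1155 (home is 0.116). Now the key.

step_arm(rows="0 -33 -2 0 0 0 0;0 -33 -2 0 0 0 0;0 -33.5 -2.5 0 0 0 0;0 0 0 30 0 0 0;0 0 0 30 0 0 0;0 0 0 20 0 0 0;0 0 0 0 0 0 0;0 0 0 0 0 0 0")

```text
t: 45.25
tcp_pos: [0.5318, 0.1731, 0.1106]
tool_rot: [-179.9, 0.1, 90.2]
contact_force: [-0.8, 0.2, 0.1]
finger_gap: -0.004
```

```bash
python3 - <<'E'
from h import *
s=telemetry.get_state();print(s['tcp_pos'])
f=grab('wrist');P=cloud(f);Z=P[...,2]
for lo,hi in ((.076,.083),(.083,.089),(.089,.1)):
    m=(abs(P[...,0]-.531)<.03)&(abs(P[...,1]-.173)<.03)&(Z>lo)&(Z<hi)
    if m.sum()>8:
        r=cv2.minAreaRect((P[m][:,:2]*1000).astype(np.float32));print(m.sum(),np.round(r[0],1),np.round(r[1],1),np.median(Z[m]))
E
```

```text
[0.53182249 0.17308888 0.11058895]
1675 [530.3 178.4] [41.1 33. ] 0.08129269957448357
183 [530.2 179.1] [15.9 27.9] 0.08671352418498693
843 [530.3 177.5] [18.5 24.7] 0.09119302113957198
```

step_arm(rows="0 0.5 -1 10 0 0 0;0 0 0 8 0 0 0;0 0 0 3 0 0 0;0 0 0 0 0 0 0")

```text
t: 45.7
tcp_pos: [0.5303, 0.1738, 0.0889]
tool_rot: [-179.9, 0.0, 90.2]
contact_force: [-1.1, 1.8, 2.9]
finger_gap: 0.004
```

step_arm(rows="0 0 0 2 0 0 0;0 0 0 2 0 0 0;0 0 0 0 0 0 0")

```text
t: 46.0
tcp_pos: [0.5305, 0.1737, 0.0859]
tool_rot: [-179.9, -0.1, 90.2]
contact_force: [-5.4, 2.0, 18.6]
finger_gap: 0.004
```

The key is bottomed (18.6 N). Release and retreat.

step_arm(rows="0 0 0 0.5 0 0 0;0 0 0 0 0 0 0;0 0 0 -10 0 0 0;0 0 0 -30 0 0 0;0 0 0 -40 0 0 0;0 0 0 -40 0 0 0;0 -40 -5 -10 0 0 0;0 -40 -5 0 0 0 0;0 -40 -5 0 0 0 0;0 -40 -5 0 0 0 0;0 0 0 0 0 0 0;0 0 0 0 0 0 0")

```text
t: 47.2
tcp_pos: [0.511, 0.0127, 0.2149]
tool_rot: [-179.9, -0.0, 90.1]
contact_force: [0.4, 0.1, -0.4]
finger_gap: -0.001
```

```bash
python3 chk.py; python3 - <<'E'
from h import *
f=grab('scene');save(cv2.convertScaleAbs(cv2.resize(f['img'][100:300,150:470],(800,500),interpolation=cv2.INTER_CUBIC),alpha=1.3),'end')
E
```

```text
[0.511  0.0127 0.2149] [-179.9   -0.    90.1] [ 0.4  0.1 -0.4]
top therm 88 [585.8 406.9] [28.5 28.3] 45.4 [0.1161 0.1201]
top w1 290 [608.4 169.7] [41.2 66.6] 1.2 [0.1003 0.1042]
top w2 312 [610.2 256.4] [43.8 71.1] 3.0 [0.1005 0.1037]
top w3 326 [606.9 332. ] [44.2 71.9] 1.2 [0.1005 0.1041]
top key 126 [533.6 173.9] [35.3 38.6] 89.4 [0.0856 0.094 ]
top tray 115 [695.6 -36.8] [25.6 69.6] 5.4 [0.049  0.0521]
wrist w1 2456 [608.1 146.5] [25.4 44.9] 89.2 [0.0994 0.1008]
wrist key 448 [530.4 157.6] [ 8.8 33.3] 89.7 [0.0813 0.0829]
wrist tray 2902 [686.  -39.1] [45.7 70.3] 4.5 [0.0474 0.0488]
```

View pics/end.png

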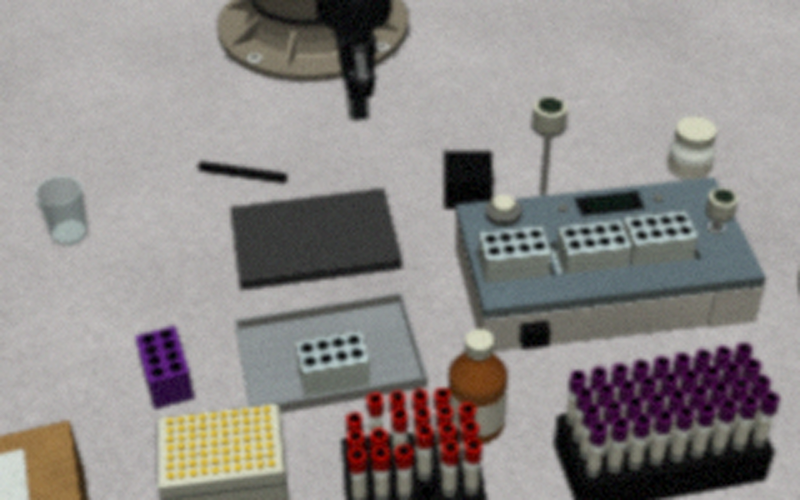

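The picture shows three blocks seated at (515,252), (595,243) and (660,235), and one in the tray at (333,358). The thermometer is home at (722,205), the key is up, and the beaker, bottle and jar are standing.

```bash
python3 -c "
from h import *
print(ctrl.finish_job())"
```

```text
the job is handed in; nothing more can be done
None
```

I sorted the four blocks I found, put the thermometer in the bath, pressed the start key, and handed the job in at about 47 s on the robot's clock. The job gave no verdict.

- **Sorting:** I pressed each block on the slab and slid it. Three showed drag of about 0.05–0.09 of the load and went into wells 1 to 3. One showed 0.15–0.19, with 0.18 at rest, so I judged it rough and stood it in the tray.
- **Least certain call:** the rough block never showed the 0.8 sliding drag, so that judgement rests mainly on the at-rest figure of 0.18.
- **Blocks, last check:** block tops in the wells stood at 0.100 m, all within about 6 mm of their wells; the block in well 2 was furthest off, at 4–6 mm. The tray block was upright, with its top at 0.048 m.
- **Thermometer:** its head top was at 0.116 m, which is fully home, and within about 2 mm of the hole axis.
- **Start key:** it bottomed out at 18.6 N and read as back up afterwards.
- **Surroundings:** the beaker, bottle and jar were still standing, and the arm was clear with no contact force.

In the last top view the arm hid part of the tray block, so that reading was off; the wrist camera showed it correctly placed.

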